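# Mark the salt bay and hold the spice carousel to the front

## Task

The salt shaker on the spice carousel needs refilling: first, before turning the carousel, hang the loose marker astride the steel bar in front of the salt shaker and let go of it. Then take the carousel's top knob and turn it until the salt shaker and its marker face front, right over the pointer nose of the carousel's foot. Finish still gripping the knob, holding the carousel still there (do not let go), and leave the mug, bottle and coaster round it undisturbed.

Things in the scene. Friction and masses are not known exactly. Their poses are not given: they have to be found in the camera images.
- marker: Loose marker, 60 g, 84 mm high, standing on its two legs: steel saddle like a small house roof, open below, with an upright white tab on its ridge. Origin: centre of the underside; z up, y along the ridge. Symmetric under a half turn. Tab: 20 mm thick (x), 32 mm wide (y), z = 40 to 84 mm; pinch it across the 32 mm, fingers closing along y, pads at about z = 64 mm.
- marker_saddle (a point): Point in the marker 32 mm above its underside: a bar's centre line sits here when the marker hangs on it (it centres itself, and its weight lies below the bar). Axes as the marker's. Saddle 24 mm (x) by 36 mm (y), 3 mm sheet; 18 mm between the legs up to z = 28 mm, then a roof up to an inner ridge at z = 38 mm.
- carousel_base: Fixed foot of the carousel: wooden disc 316 mm in diameter, 12 mm high, with a rounded pointer nose (26 mm wide, thin steel strip on it) sticking out 34 mm at its front, the -x side. Origin: centre of the underside, on the turning axis; its -x axis points along the nose. It cannot be shifted.
- front_mark (a point): Point fixed to the foot, 125 mm from the axis above the inner end of the nose line, 70 mm above the worktop: where the middle of the salt shaker's bar must come. Axes as the foot's; with the salt shaker in front the tray's axes coincide with them.
- turntable: Turning wooden tray, 296 mm in diameter, top 26 mm above the worktop; origin on the vertical axis. Turns either way with no stop, stays where left (friction 0.12 N m). Four bays at right angles, each a fixed jar 66 mm from the axis and a level steel bar outside it. The salt shaker is on the tray's -x side; the other three are equal straight spice jars, 47 mm wide.
- shaker_bar (a point): Middle of the centre line of the steel bar outside the salt shaker (tapered clear glass, domed metal cap, 44 mm wide), 125 mm from the axis, 70 mm above the worktop. Bar along y, -x outward (tray's axes). Bar 8 mm thick, 88 mm between its end posts, 37 mm from the shaker's wall. Jar tops: 118 mm (shaker) and 126 mm (others) above the worktop.
- knob: Round dark wooden knob fixed to the tray on its axis, 44 mm in diameter, 40 mm high, from 148 to 188 mm above the worktop; clear space all round above the jars. Turning it turns the tray. Origin: centre of its underside.
- knob_grip (a point): Point on the axis inside the knob, 169 mm above the worktop: the height to grip it, from above, with any yaw.
- side_mug: Bystander: mug standing upside down, about 71 mm in diameter with handle, 85 mm high. Origin: centre of the underside.
- soap_bottle: Bystander: white bottle with a red cap, 58x82 mm, 277 mm high. Origin: centre of the underside.
- coaster: Bystander: flat square coaster, 98 mm wide, 6 mm thick, lying on the worktop. Origin: centre of the underside.
Mind the look-alikes: they are no part of the job. There is more than one size of the marker; the job needs the smaller.

How it is judged (in metres and radians):
On the way:
1. the marker hangs, let go, on the bar in front of the salt shaker, while that bar is still away from the front (x of marker_saddle in the frame of shaker_bar between -0.007 and 0.007 m and y of marker_saddle in the frame of shaker_bar between -0.026 and 0.026 m and z of marker_saddle in the frame of shaker_bar between -0.007 and 0.007 m and angle between marker's own z axis and vertical below 0.3 rad and contact force between the fingers and marker below 0.05 N and contact force between marker and turntable above 0.1 N and horizontal distance between shaker_bar and front_mark above 0.06 m), for 0.3 s.
At the end, for the whole second after the job is handed in: Bar of the salt shaker within 18 mm of the front mark, tray still (under 0.03 rad/s), knob gripped with over 2 N; marker hangs on that bar untouched by the fingers: saddle point within 7 mm across and in height and 26 mm along the bar, tilt under 0.3 rad (x of marker_saddle in the frame of shaker_bar between -0.007 and 0.007 m and y of marker_saddle in the frame of shaker_bar between -0.026 and 0.026 m and z of marker_saddle in the frame of shaker_bar between -0.007 and 0.007 m and angle between marker's own z axis and vertical below 0.3 rad and contact force between the fingers and marker below 0.05 N and contact force between marker and turntable above 0.1 N and horizontal distance between shaker_bar and front_mark below 0.018 m and contact force between the fingers and knob above 2 N and angular speed of turntable below 0.03 rad/s); the arm keeps its last pose, push and grip.
It fails at once if the mug, the bottle or the coaster is shifted more than 30 mm or tipped (distance of any of side_mug, soap_bottle, coaster from where it was at the start of the episode above 0.03 m or angle between any of side_mug, soap_bottle, coaster's own z axis and vertical above 0.4 rad).
It also fails if it takes over 51 s, if anything falls off the work surface, if the arm or the gripper's body presses on something with over 40 N, if the wrist force passes 120 N, or if a joint passes its speed limit or range.

## Robot

A 6-joint arm with a two-finger parallel gripper is mounted at the origin on a cart in front of the work surface, level with it; the furniture and walls round the work are solid. World frame = base frame: x ahead of the robot, y to its left, z up, the work surface at z = 0. Lengths are in mm, angles in degrees, forces in N, time in s.
With the tool pointing down it reaches from about 350 to 850 mm from the base axis. Payload 8.1 kg.
Tool frame: the origin (TCP) lies on the centre line of the jaws, within the pads' length; the fingertips stand 11 mm ahead of it and the grasp point (between the pads) lies 8 mm behind it; z points along the fingers, y is the direction in which the jaws open and shut (so a half turn about z gives the same grasp; the last joint's range is limited). The gripper opens to 85 mm and grips with 20 to 120 N. Pads are 22 mm wide; open, the fingers measure 114 mm over their backs; the gripper's body (76 mm by 85 mm) begins 54 mm behind the grasp point. The pads swing forward as they close: fully open they stand 13 mm farther back than shut.
Start: joints at [69.362, 7.471, 85.268, -0, 87.261, -4.893], TCP at [162.791, 577.499, 242.292] pointing down, gripper open.
Joint ranges: [-169.43, 169.43], [-51.17, 129.36], [1.28, 143.12], [-76.62, 256.62], [0, 156.53], [-152.29, 152.29]. Speed limits (degrees/s): [136.94, 136.94, 159.86, 180, 180, 180].

## Interface

Orientations are given as [roll, pitch, yaw] about the fixed x, y, z axes, in that order (R = Rz(yaw) Ry(pitch) Rx(roll)).
In Python, from bench import telemetry, viewer, r gives the robot as it stands.
- The arm moves only by the shell command python3 -m inch 'ROWS' [FORCE]. ROWS is JSON, a list of rows, each a list of 3 entries, a list of its own where there are three numbers: the shift along the tool's x, y, z in cm, then the turn, a rotation vector about the tool's x, y, z in rad, then the opening, from 0 (shut) to 1 (fully open). A call has 1 to 20 rows; each row is the pose to reach, as a shift and turn from the pose commanded when the call began, along the tool's axes at that moment; what a row does not reach only later rows make up. A row lasts 1/10 s, in which the tool goes at most 50 mm and 8.59 degrees, less where a joint would pass 70% of its speed; a pose out of reach is approached as far as the arm can. A call with a gripper value outside its range is refused whole. The fingers move at their own pace and stop on an object; FORCE is the grip in N (left out, the last holds). Time passes only in rows, so rows that repeat a pose let the fingers close. It gives the time, the measured TCP pose, the force and the opening at its end, in the units of the state.
- telemetry.sense(): the state, without advancing time (a new reading comes with each control period).
- viewer.snapshot(name): name is "side" or "top" or "wrist"; returns the picture (400x640x3 uint8, red, green, blue); there is no depth.
- viewer.camera_model(name): a dict with "fx", "fy", "cx", "cy" (pixels), "dist" ([k1, k2, p1, p2, k3] as OpenCV has them; the pictures are not rectified), "cam_to_world" (4x4, takes a point from camera to world coordinates); the wrist camera has in their place "mount" (4x4, takes a point from camera to tool coordinates, whose origin is the TCP and whose axes are the flange's). Camera axes: x right, y down, z forward; pixel columns grow to the right and rows downward; lengths in mm; the calibration is good to about 2 mm. A picture is of the moment at which its call begins: read the wrist's pose just before it. camera_model takes no time and is no camera call.
- r.hand_in(): hands the job in, once; it reports no verdict.
The state is a dict: "time": time; "joint_pos": joint angles; "qd": joint speeds; "joint_efforts": joint torques, N m; "tool_pos": TCP position; "tcp_rot": TCP orientation; "ft_force": force on the tool from outside, world axes, zero at the start; "wrist_torque": the same for the moment, N m; "finger_gap": finger opening in mm.
Only numpy, scipy, OpenCV 4.12 (cv2) and the standard library are available. Lean on these libraries where they do the work, as an engineer would, in place of code of your own. Each camera call takes 0.05 s, during which the arm holds its last target.

## Working session

There is one attempt and no reset: what is moved stays moved. The work goes in short steps, Python scripts to look and compute and a shell command to move; the robot and the scene stay as the last step left them, time stands still between calls to the robot, and variables do not carry over. Pictures are saved under pics/ and viewed, and the job is handed in when it is done.

```bash
ls; mkdir -p pics; python3 - <<'E'
from bench import telemetry, viewer, r
import cv2
print(telemetry.sense())
for n in ["side","top","wrist"]:
    cv2.imwrite(f"pics/{n}0.png",viewer.snapshot(n)[:,:,::-1])
    print(n,viewer.camera_model(n))
E
```

```text
pics
{'time': 0.0, 'joint_pos': array([ 6.93635630e+01,  7.51405592e+00,  8.53288467e+01,  5.72444586e-04,
        8.72634266e+01, -4.89229392e+00]), 'qd': array([ 0.02475413,  0.03441479,  0.05745154, -0.00365302, -0.06452445,
       -0.08608909]), 'joint_efforts': array([ 3.15874504e-04, -5.69407225e+01, -5.00549626e+01, -1.77431452e-04,
        1.50914333e-02, -1.75243525e-05]), 'tool_pos': array([162.58332639, 576.99638623, 241.25954826]), 'tcp_rot': array([-1.79894107e+02, -9.63772248e-03,  1.64255820e+02]), 'ft_force': array([-0.03871176, -0.07203542,  0.14309484]), 'wrist_torque': array([ 0.03587614, -0.05183468, -0.05505304]), 'finger_gap': 85.11543264764896}
side {'fx': 377.3210635849971, 'fy': 377.3210635849971, 'cx': 319.2035096914902, 'cy': 199.94363140779927, 'dist': array([0.02285622, 0.        , 0.        , 0.        , 0.        ]), 'cam_to_world': array([[ 8.94683814e-01, -2.39289134e-01,  3.77202311e-01,
         1.04226640e+02],
       [-4.46587505e-01, -4.60197127e-01,  7.67318842e-01,
        -8.59584059e+02],
       [-1.00236417e-02, -8.54961587e-01, -5.18594458e
[... 504 characters left out ...]
.89504312e-03, -2.28083960e-01, -9.73637163e-01,
         1.39252513e+03],
       [ 0.00000000e+00,  0.00000000e+00,  0.00000000e+00,
         1.00000000e+00]])}
wrist {'fx': 283.93233319635175, 'fy': 283.93233319635175, 'cx': 321.06005145058026, 'cy': 198.12871314236492, 'dist': array([0.01514137, 0.        , 0.        , 0.        , 0.        ]), 'mount': array([[ 1.13491032e-05, -9.54614409e-01, -2.97844472e-01,
         7.57770535e+01],
       [ 9.99999940e-01, -9.23689551e-05,  3.34153719e-04,
         4.63222030e-01],
       [-3.46499538e-04, -2.97844458e-01,  9.54614351e-01,
        -1.30590840e+02],
       [ 0.00000000e+00,  0.00000000e+00,  0.00000000e+00,
         1.00000000e+00]])}
```

View pics/top0.png

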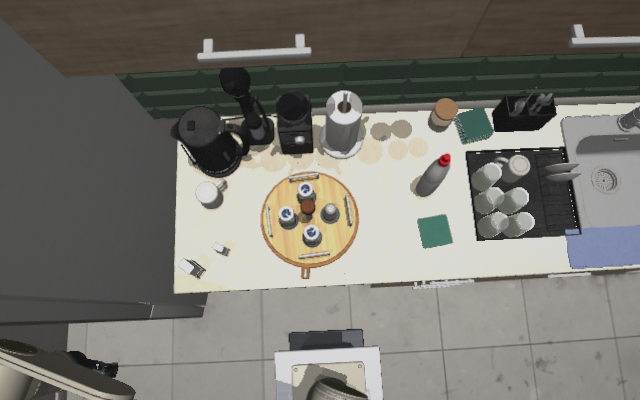

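View pics/side0.png

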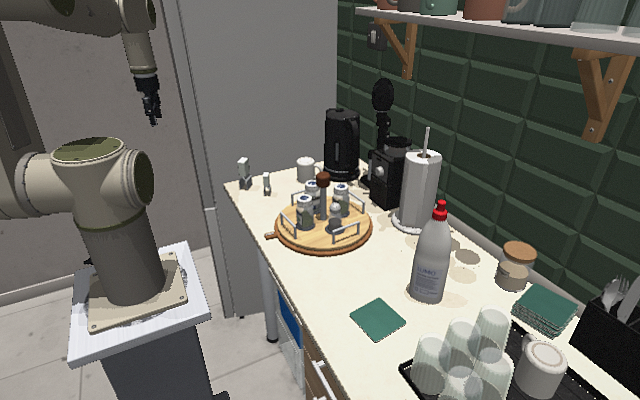

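View pics/wrist0.png

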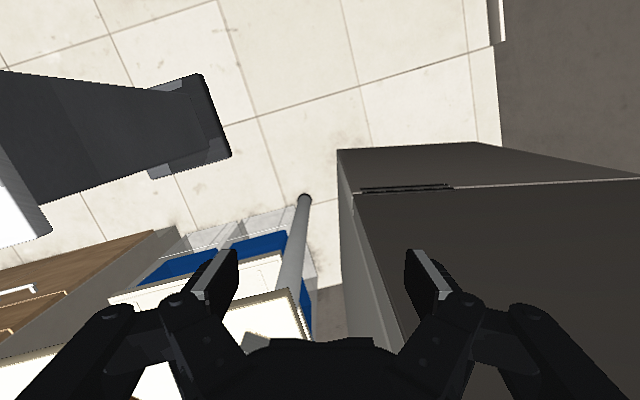

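```bash
cat > h.py <<'E'
import numpy as np, cv2
from bench import telemetry, viewer, r
from scipy.spatial.transform import Rotation as R
def cam(n, s=None):
    m=viewer.camera_model(n)
    K=np.array([[m['fx'],0,m['cx']],[0,m['fy'],m['cy']],[0,0,1]])
    if n=='wrist':
        s=s or telemetry.sense()
        T=np.eye(4);T[:3,:3]=R.from_euler('xyz',s['tcp_rot'],degrees=True).as_matrix();T[:3,3]=s['tool_pos']
        C=T@m['mount']
    else: C=m['cam_to_world']
    return K,m['dist'],C
def ray(c,uv):
    K,d,C=c
    p=cv2.undistortPoints(np.array(uv,float).reshape(-1,1,2),K,d).reshape(-1,2)
    return C[:3,3],np.c_[p,np.ones(len(p))]@C[:3,:3].T
def plane(c,uv,z):
    o,d=ray(c,uv)
    return o+d*((z-o[2])/d[:,2])[:,None]
def proj(c,P):
    K,d,C=c
    W=np.linalg.inv(C)
    return cv2.projectPoints(np.array(P,float).reshape(-1,1,3),cv2.Rodrigues(W[:3,:3])[0],W[:3,3],K,d)[0].reshape(-1,2)
def tri(c1,p1,c2,p2):
    o1,d1=ray(c1,p1);o2,d2=ray(c2,p2);d1=d1[0];d2=d2[0]
    t=np.linalg.lstsq(np.c_[d1,-d2],o2-o1,rcond=None)[0]
    a=o1+t[0]*d1;b=o2+t[1]*d2
    return (a+b)/2,np.linalg.norm(a-b)
def crop(src,dst,x,y,w,h,k):
    i=cv2.imread(src)[y:y+h,x:x+w]; cv2.imwrite(dst,cv2.resize(i,None,fx=k,fy=k,interpolation=cv2.INTER_CUBIC))
E
python3 - <<'E'
from h import *
a=cv2.imread('pics/top0.png');b=cv2.imread('pics/side0.png')
p=cv2.resize(a[235:285,170:240],(560,400),interpolation=2);cv2.imwrite('pics/mk.png',p)
p=cv2.resize(b[150:210,225:285],(480,480),interpolation=2);cv2.imwrite('pics/mks.png',p)
crop('pics/top0.png','pics/car.png',250,165,120,120,5)
crop('pics/side0.png','pics/cars.png',260,165,120,95,6)
E
```

```text
(no output)
```

View pics/mk.png

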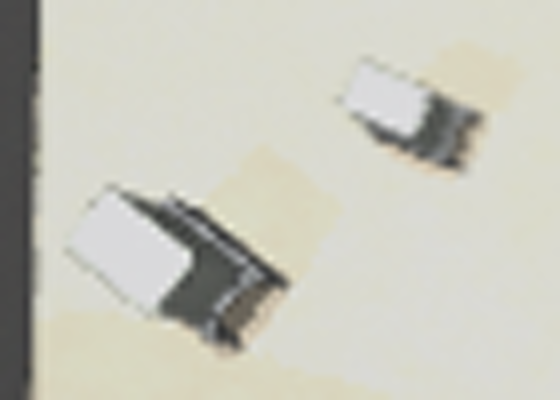

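View pics/mks.png

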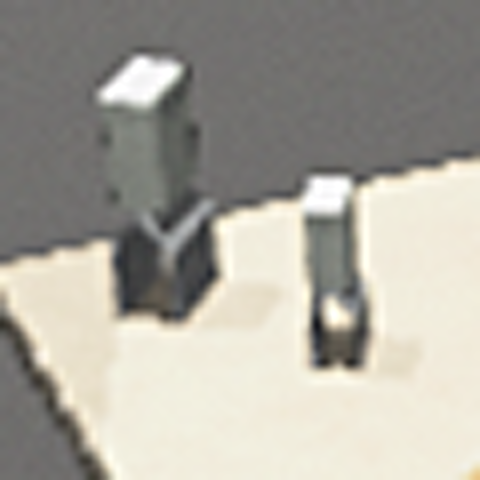

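View pics/car.png

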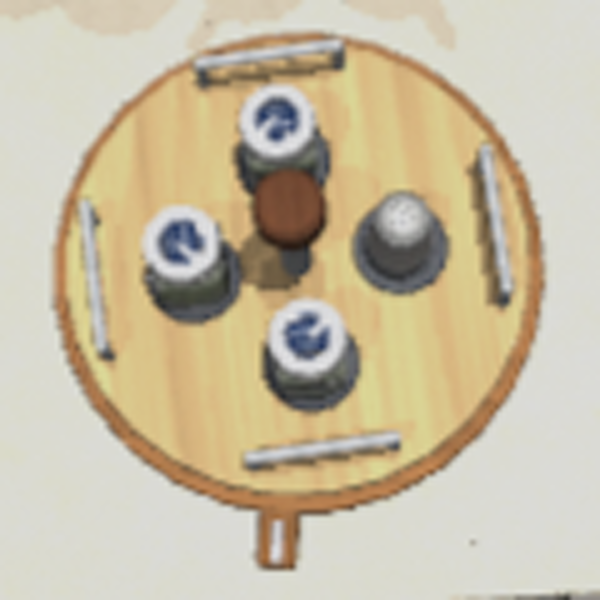

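View pics/cars.png

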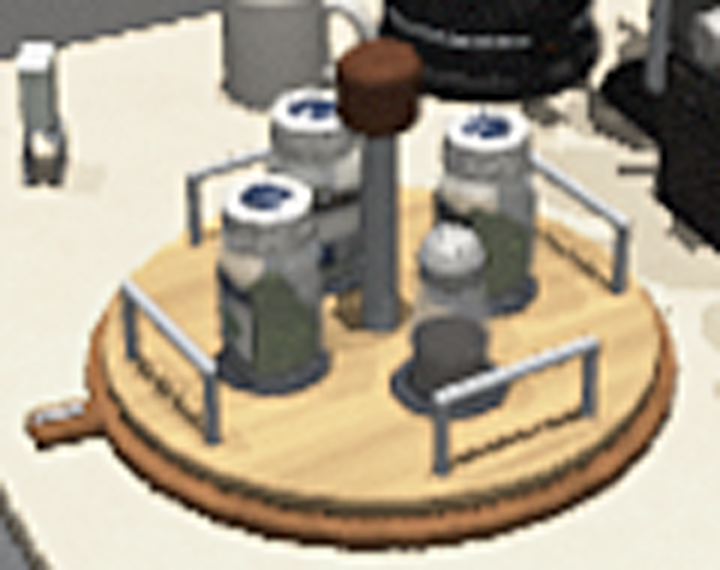

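```bash
python3 - <<'E'
from h import *
np.set_printoptions(precision=1,suppress=True)
t=cam('top');s=cam('side')
f=lambda l,o,k:(np.array(l,float)+.5)/k-.5+np.array(o)
c=f([(365,60),(430,92),(408,138),(342,98)],(170,235),8)
P=plane(t,c,84);print('small tab',P,P.mean(0),np.linalg.norm(np.diff(P,axis=0),axis=1))
c=f([(112,185),(192,255),(155,312),(65,245)],(170,235),8)
Q=plane(t,c,130);print('big',Q.mean(0),np.linalg.norm(np.diff(Q,axis=0),axis=1))
c2=f([(325,178),(353,182),(347,212),(306,208)],(225,150),8)
S=plane(s,c2,84);print('side small',S,S.mean(0))
b=plane(t,f([(488,150),(505,298)],(250,165),5),72);print('bar',b,b.mean(0),np.linalg.norm(b[0]-b[1]))
b2=plane(s,f([(440,398),(592,345)],(260,165),6),72);print('bar side',b2,b2.mean(0))
kt=plane(t,f([(290,197)],(250,165),5),188);print('knob',kt)
ks=plane(s,f([(380,60)],(260,165),6),188);print('knob side',ks)
n=plane(t,f([(277,565),(278,515)],(250,165),5),12);print('nose',n)
# tray top ellipse
i=cv2.imread('pics/top0.png');hsv=cv2.cvtColor(i,cv2.COLOR_BGR2HSV)
m=((hsv[...,1]>80)&(hsv[...,0]>5)&(hsv[...,0]<28)).astype(np.uint8);m[:165]=0;m[285:]=0;m[:,:250]=0;m[:,370:]=0
m=cv2.morphologyEx(m,cv2.MORPH_OPEN,np.ones((9,9)))
ct=max(cv2.findContours(m,0,1)[0],key=cv2.contourArea);pts=ct.reshape(-1,2)
W=plane(t,pts,14);(x,y),rr=cv2.minEnclosingCircle(W[:,:2].astype(np.float32));print('disc',x,y,rr)
mug=plane(t,[(208,195)],85);bot=plane(t,[(446,160)],277);co=plane(t,[(435,231)],6);print(mug,bot,co)
E
```

```text
small tab [[481.8 318.6  84. ]
 [468.5 294.1  84. ]
 [451.5 302.4  84. ]
 [467.9 327.3  84. ]] [467.4 310.6  84. ] [27.9 18.9 29.8]
big [409.7 392.1 130. ] [39.7 23.7 41.7]
side small [[466.7 315.4  84. ]
 [476.6 305.8  84. ]
 [464.2 279.6  84. ]
 [449.5 291.6  84. ]] [464.2 298.1  84. ]
bar [[611.4 -88.   72. ]
 [517.6 -92.3  72. ]] [564.5 -90.2  72. ] 93.91479511665521
bar side [[519.8 -99.7  72. ]
 [606.2 -95.   72. ]] [563.  -97.4  72. ]
knob [[559.5  33.  188. ]]
knob side [[550.2  20.9 188. ]]
nose [[367.8  56.   12. ]
 [398.8  54.   12. ]]
disc 627.01953125 38.65607452392578 127.67363739013672
[[629.4 341.2  85. ]] [[ 639.5 -344.8  277. ]] [[ 493.8 -365.7    6. ]]
```

```bash
cat >> h.py <<'E'
def go(P,yaw=None,s=None):
    "shift (cm, tool axes) and turn for tool-down world target"
    s=s or telemetry.sense()
    Rm=R.from_euler('xyz',s['tcp_rot'],degrees=True)
    sh=Rm.inv().apply(np.array(P)-s['tool_pos'])/10
    y=s['tcp_rot'][2] if yaw is None else yaw
    y=s['tcp_rot'][2]+((y-s['tcp_rot'][2]+180)%360-180)
    rv=(Rm.inv()*R.from_euler('xyz',[180,0,y],degrees=True)).as_rotvec()
    print('shift',np.round(sh,2),'turn',np.round(rv,4)); return sh,rv
E
python3 - <<'E'
from h import *
go((240,330,250));go((466,308,260),149)
E
```

```text
shift [-14.15 -21.69  -0.82] turn [-0.0014 -0.0001  0.    ]
shift [-36.5  -17.67  -1.83] turn [-0.0015  0.      0.2663]
```

```bash
python3 -m inch '[[[-14.2,-21.7,-0.8],[0,0,0],1],[[-14.2,-21.7,-0.8],[0,0,0],1],[[-14.2,-21.7,-0.8],[0,0,0],1],[[-14.2,-21.7,-0.8],[0,0,0],1],[[-14.2,-21.7,-0.8],[0,0,0],1],[[-14.2,-21.7,-0.8],[0,0,0],1],[[-36.5,-17.7,-1.8],[0,0,0.266],1],[[-36.5,-17.7,-1.8],[0,0,0.266],1],[[-36.5,-17.7,-1.8],[0,0,0.266],1],[[-36.5,-17.7,-1.8],[0,0,0.266],1],[[-36.5,-17.7,-1.8],[0,0,0.266],1],[[-36.5,-17.7,-1.8],[0,0,0.266],1],[[-36.5,-17.7,-1.8],[0,0,0.266],1]]'
python3 - <<'E'
from h import *
s=telemetry.sense();print(s['time'],s['tool_pos'],s['tcp_rot'],s['ft_force'])
cv2.imwrite("pics/w1.png",viewer.snapshot('wrist')[:,:,::-1])
E
```

```text
time: 1.45
tool_pos: [466.1, 308.2, 259.4]
tcp_rot: [-179.9, -0.1, 149.0]
ft_force: [0.2, -0.6, 0.2]
finger_gap: 85.2
1.45 [466.0514696  308.21770313 259.40004378] [-1.79929473e+02 -7.41622151e-02  1.48966493e+02] [ 0.17227966 -0.55235203  0.20382089]
```

View pics/w1.png

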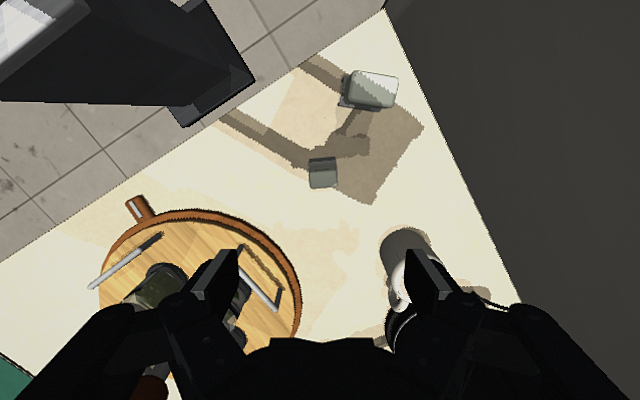

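```bash
python3 -c "
from h import *
crop('pics/w1.png','pics/w1c.png',285,135,80,70,8)
c=cam('wrist');print(proj(c,[(466,305,84),(466,305,0)]))"
```

```text
[[318.23158255 183.3610923 ]
 [318.82678843 168.47211979]]
```

View pics/w1c.png

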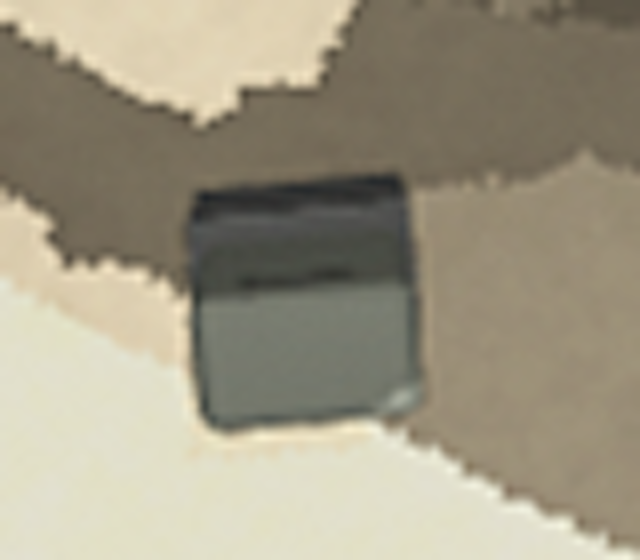

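```bash
python3 - <<'E'
from h import *
c=cam('wrist')
f=lambda l,o,k:(np.array(l,float)+.5)/k-.5+np.array(o)
P=plane(c,f([(197,298),(415,285),(422,405),(210,432)],(285,135),8),84)
print(P.round(1),P.mean(0),np.linalg.norm(np.diff(P,axis=0),axis=1))
d=(P[1]-P[0])+(P[2]-P[3]);print(np.degrees(np.arctan2(d[1],d[0])))
Q=plane(c,f([(192,192),(402,178)],(285,135),8),26);print(Q)
E
```

```text
[[449.7 303.2  84. ]
 [463.5 329.8  84. ]
 [478.7 322.1  84. ]
 [466.9 294.8  84. ]] [464.70990905 312.4939249   84.        ] [29.94544836 17.01979314 29.81681375]
64.50708806884965
[[443.78166333 303.21427737  26.        ]
 [459.22680682 333.32390601  26.        ]]
```

```bash
python3 - <<'E'
from h import *
print(telemetry.sense()['joint_pos'])
go((465.2,312,150),153.5)
E
```

```text
[ 2.82534030e+01  7.06711194e-01  9.05483944e+01  2.44352192e-02
  8.88200049e+01 -3.07648129e+01]
shift [ 0.19  0.3  10.97] turn [-0.0009 -0.0011 -0.0782]
```

```bash
python3 -m inch '[[[0.2,0.3,5],[0,0,-0.078],1],[[0.2,0.3,9],[0,0,-0.078],1],[[0.2,0.3,10.5],[0,0,-0.078],1],[[0.2,0.3,11],[0,0,-0.078],1],[[0.2,0.3,11],[0,0,-0.078],1]]'
python3 - <<'E'
from h import *
cv2.imwrite("pics/w2.png",viewer.snapshot('wrist')[:,:,::-1])
crop('pics/w2.png','pics/w2c.png',260,120,130,120,5)
E
```

```text
time: 2.0
tool_pos: [465.8, 312.2, 151.3]
tcp_rot: [180.0, 0.0, 153.5]
ft_force: [0.5, -0.7, 0.3]
finger_gap: 85.4
```

View pics/w2c.png

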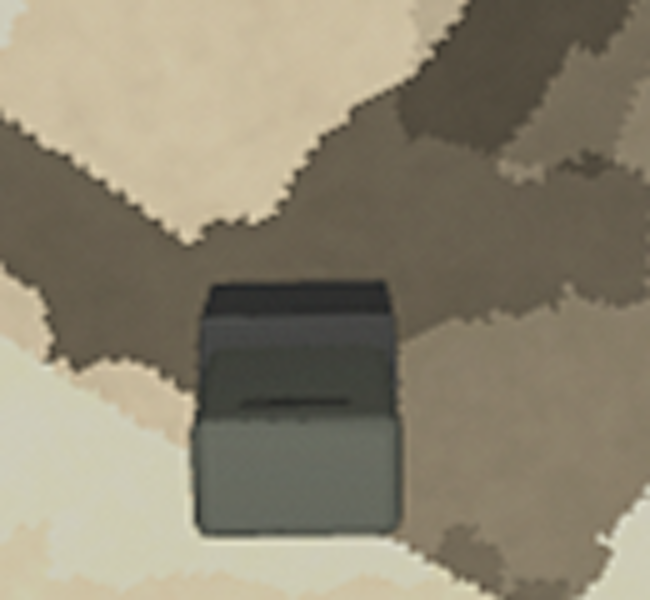

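```bash
python3 - <<'E'
from h import *
c=cam('wrist')
f=lambda l,o,k:(np.array(l,float)+.5)/k-.5+np.array(o)
P=plane(c,f([(195,418),(402,415),(402,535),(200,535)],(260,120),5),83)
m=P.mean(0);print(P.round(1),m,np.linalg.norm(np.diff(P,axis=0),axis=1))
d=(P[1]-P[0])+(P[2]-P[3]);print(np.degrees(np.arctan2(d[1],d[0])))
go((m[0],m[1],57.5),153.7)
E
```

```text
[[451.  302.4  83. ]
 [464.3 330.1  83. ]
 [481.7 321.9  83. ]
 [468.  294.3  83. ]] [466.24331391 312.18540626  83.        ] [30.70380122 19.25576048 30.76348993]
63.88142741493768
shift [ 0.03 -0.06  9.49] turn [ 0.0022  0.0015 -0.0034]
```

```bash
python3 -m inch '[[[0,0,4],[0,0,0],1],[[0,0,7],[0,0,0],1],[[0,0,8.6],[0,0,0],1],[[0,0,9.2],[0,0,0],1],[[0,0,9.3],[0,0,0],1],[[0,0,9.3],[0,0,0],1],[[0,0,9.3],[0,0,0],0],[[0,0,9.3],[0,0,0],0],[[0,0,9.3],[0,0,0],0],[[0,0,9.3],[0,0,0],0],[[0,0,9.3],[0,0,0],0],[[0,0,9.3],[0,0,0],0],[[0,0,9.3],[0,0,0],0],[[0,0,9.3],[0,0,0],0]]' 30
python3 - <<'E'
from h import *
s=telemetry.sense();print(s['tool_pos'],s['tcp_rot'],s['ft_force'],s['finger_gap'])
cv2.imwrite("pics/w3.png",viewer.snapshot('wrist')[:,:,::-1])
s=telemetry.sense();print(s['tool_pos'],s['tcp_rot'],s['ft_force'],s['finger_gap'])
E
```

```text
time: 3.45
tool_pos: [466.1, 311.8, 57.6]
tcp_rot: [180.0, 0.0, 153.5]
ft_force: [-0.7, -0.9, 4.3]
finger_gap: 31.6
[466.11871828 311.79370785  57.61498382] [1.79978801e+02 1.66871053e-02 1.53482147e+02] [-0.74907669 -0.89428047  4.29123497] 31.631347880713562
[466.12228139 311.76054994  57.6048688 ] [1.79980411e+02 1.53319369e-02 1.53477792e+02] [-0.50119268 -0.19061008  4.84102562] 31.623455068703738
```

View pics/w3.png

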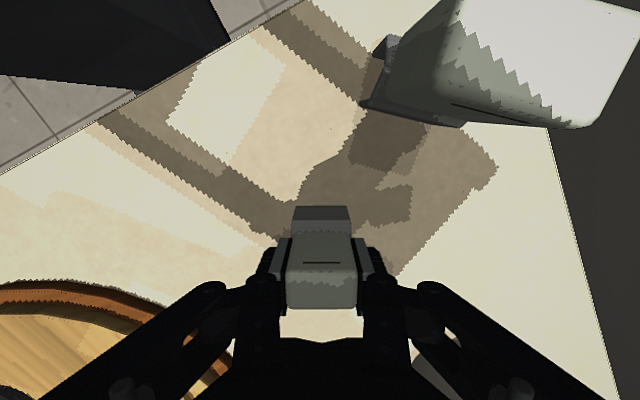

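```bash
python3 - <<'E'
from h import *
c=cam('wrist')
print(proj(c,[(466.1,311.8,84),(466.1,311.8,40)]))
go((466,312,207));go((450,110,207));go((470,-92,207),93)
E
```

```text
[[319.91413689 294.53633586]
 [320.14565865 247.05549823]]
shift [  0.02   0.02 -14.94] turn [0.0003 0.0003 0.    ]
shift [ -7.57 -18.77 -14.94] turn [0.0003 0.0003 0.    ]
shift [-18.38 -35.95 -14.95] turn [5.0000e-04 1.0000e-04 1.0555e+00]
```

```bash
python3 -m inch '[[[0,0,-3],[0,0,0],0],[[0,0,-7],[0,0,0],0],[[0,0,-12],[0,0,0],0],[[0,0,-15],[0,0,0],0],[[-2,-5,-15],[0,0,0],0],[[-3.5,-9,-15],[0,0,0],0],[[-5.5,-14,-15],[0,0,0],0],[[-7.6,-18.8,-15],[0,0,0.15],0],[[-9.7,-22.2,-15],[0,0,0.3],0],[[-11.9,-25.6,-15],[0,0,0.45],0],[[-14,-29,-15],[0,0,0.6],0],[[-16.2,-32.5,-15],[0,0,0.75],0],[[-17.5,-34.5,-15],[0,0,0.9],0],[[-18.4,-36,-15],[0,0,1.04],0],[[-18.4,-36,-15],[0,0,1.055],0],[[-18.4,-36,-15],[0,0,1.055],0]]'
python3 - <<'E'
from h import *
for n in ['wrist','side','top']: cv2.imwrite(f"pics/{n}4.png",viewer.snapshot(n)[:,:,::-1])
crop('pics/wrist4.png','pics/w4c.png',260,200,120,120,5)
s=telemetry.sense();print(s['tool_pos'],s['tcp_rot'],s['ft_force'],s['finger_gap'])
crop('pics/side4.png','pics/side4c.png',240,130,150,120,5)
E
```

```text
time: 5.1
tool_pos: [469.5, -92.4, 206.7]
tcp_rot: [-179.9, -0.0, 93.1]
ft_force: [0.3, 0.3, -0.9]
finger_gap: 32.1
[469.70298213 -91.6012728  207.0801197 ] [-1.79981993e+02 -2.53938912e-02  9.32274641e+01] [-0.29617823  0.95914354 -0.68954732] 31.539989113196942
```

View pics/wrist4.png

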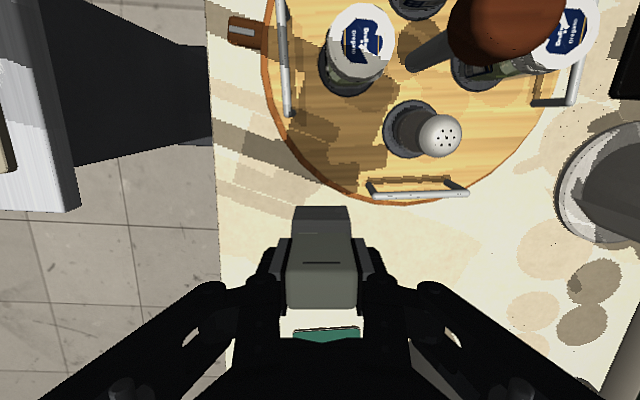

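View pics/side4c.png

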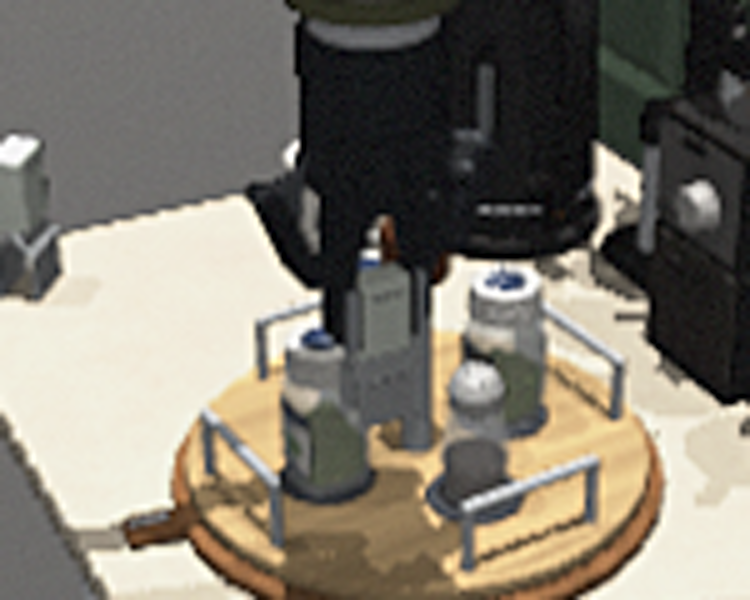

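View pics/w4c.png

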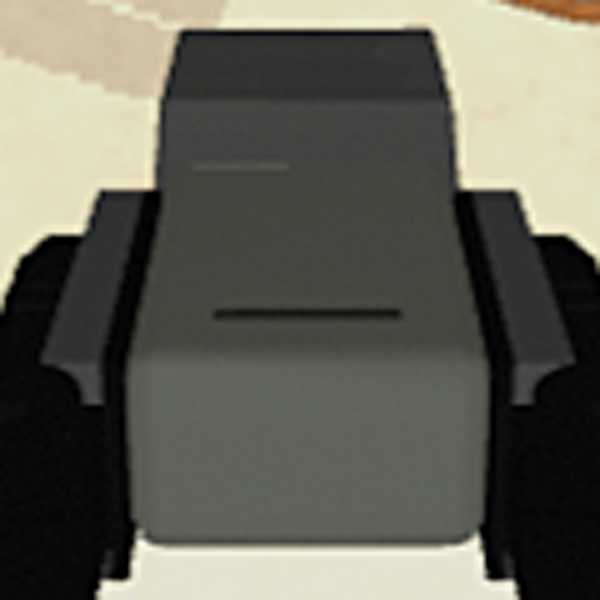

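```bash
python3 - <<'E'
crop=__import__('h').crop
crop('pics/wrist4.png','pics/w4b.png',355,160,130,50,6)
E
```

```text
(no output)
```

View pics/w4b.png

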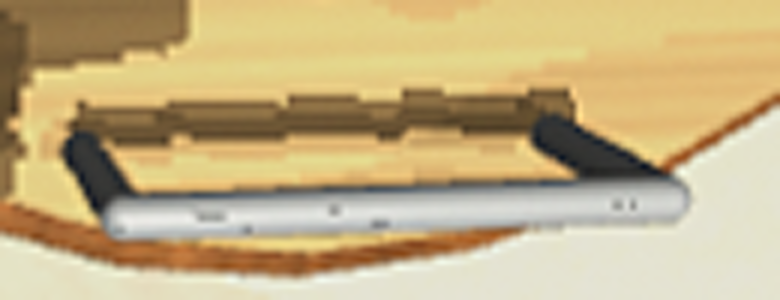

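```bash
python3 - <<'E'
from h import *
np.set_printoptions(precision=1,suppress=True)
c=cam('wrist');s=telemetry.sense()
f=lambda l,o,k:(np.array(l,float)+.5)/k-.5+np.array(o)
b=plane(c,f([(105,218),(690,199)],(355,160),6),70);d=b[1]-b[0]
print('bar',b,b.mean(0),np.linalg.norm(d),np.degrees(np.arctan2(d[1],d[0])))
P=plane(c,f([(130,352),(488,352),(488,543),(132,543)],(260,200),5),s['tool_pos'][2]+26.4)
print('tab',P,P.mean(0)-s['tool_pos'],s['tool_pos'])
B=plane(c,f([(180,30),(435,30)],(260,200),5),s['tool_pos'][2]-57.6)
print('leg bottom outer',B-s['tool_pos'])
k=plane(c,[(507,18)],188);print('knob',k)
m=b.mean(0);go((m[0],m[1],200),np.degrees(np.arctan2(d[1],d[0]))+90)
E
```

```text
bar [[520.6 -93.4  70. ]
 [615.2 -84.8  70. ]] [567.9 -89.1  70. ] 95.04452431528833 5.164275261496145
tab [[454.6 -79.9 233.5]
 [484.4 -78.2 233.5]
 [486.1 -97.1 233.5]
 [455.2 -98.8 233.5]] [ 0.4  3.1 26.4] [469.7 -91.6 207.1]
leg bottom outer [[-18.1  11.3 -57.6]
 [ 17.6  13.3 -57.6]]
knob [[548.3  28.9 188. ]]
shift [-0.3  9.8  0.7] turn [-0. -0. -0.]
```

```bash
python3 - <<'E'
from h import *
go((567,-90,200),94.5)
E
```

```text
shift [-0.39  9.72  0.7 ] turn [-0.0003 -0.0004 -0.0222]
```

```bash
python3 -m inch '[[[-0.1,3,0.7],[0,0,-0.01],0],[[-0.3,7,0.7],[0,0,-0.02],0],[[-0.4,9.2,0.7],[0,0,-0.022],0],[[-0.4,9.7,1],[0,0,-0.022],0],[[-0.4,9.7,3],[0,0,-0.022],0],[[-0.4,9.7,4.5],[0,0,-0.022],0],[[-0.4,9.7,4.5],[0,0,-0.022],0],[[-0.4,9.7,4.5],[0,0,-0.022],0]]'
python3 - <<'E'
from h import *
s=telemetry.sense();print(s['tool_pos'],s['tcp_rot'],s['ft_force'],s['finger_gap'])
for n in ['wrist','side','top']: cv2.imwrite(f"pics/{n}5.png",viewer.snapshot(n)[:,:,::-1])
crop('pics/wrist5.png','pics/w5c.png',240,160,160,120,5)
crop('pics/side5.png','pics/side5c.png',260,150,120,100,6)
crop('pics/top5.png','pics/top5c.png',250,165,120,120,5)
E
```

```text
time: 6.05
tool_pos: [566.0, -91.1, 161.9]
tcp_rot: [-179.9, -0.0, 94.3]
ft_force: [0.3, -0.2, 0.4]
finger_gap: 31.6
[565.98755198 -91.09319361 161.91508646] [-1.79917678e+02 -2.64907908e-02  9.43255249e+01] [ 0.32151775 -0.20953785  0.44324205] 31.574830368566737
```

View pics/w5c.png

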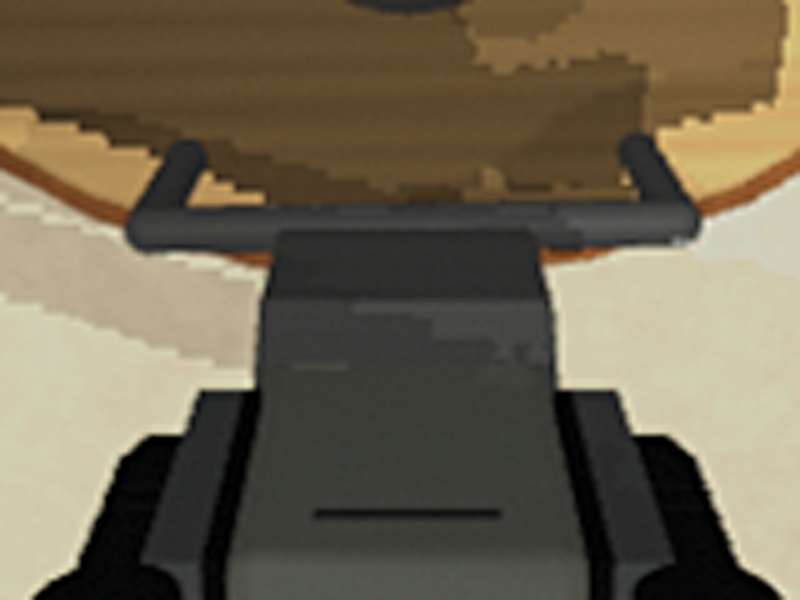

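View pics/side5c.png

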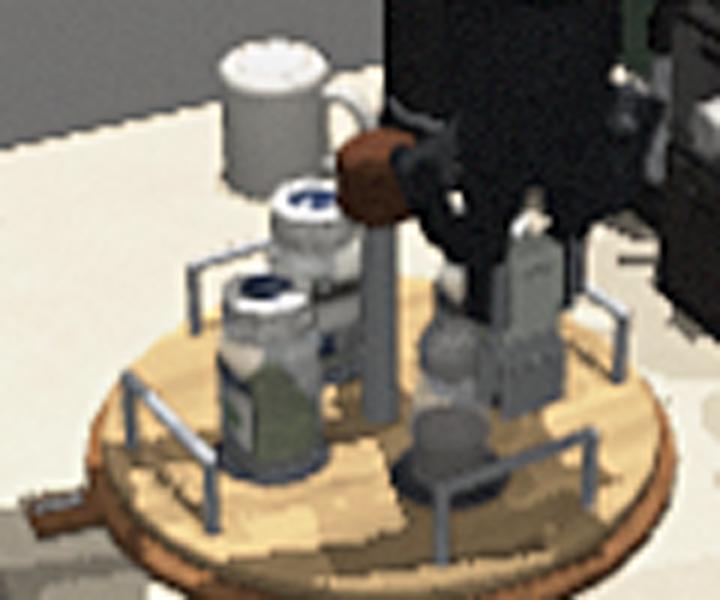

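View pics/top5c.png

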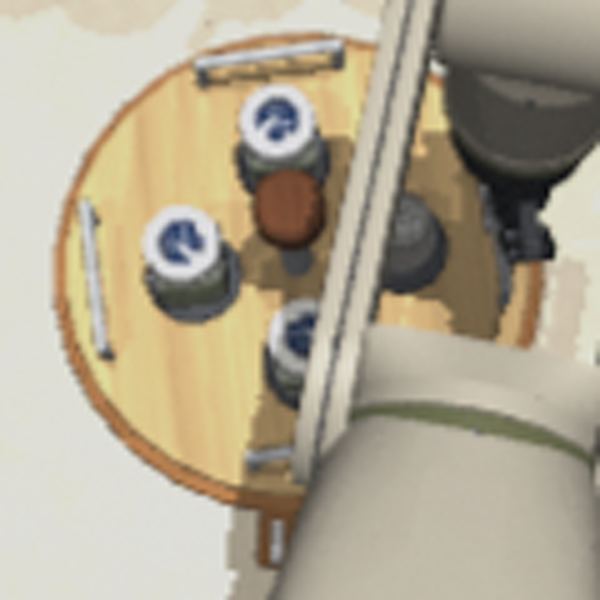

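```bash
python3 - <<'E'
from h import *
c=cam('wrist');s=telemetry.sense()
f=lambda l,o,k:(np.array(l,float)+.5)/k-.5+np.array(o)
b=plane(c,f([(129,231),(700,222)],(240,160),5),70);d=b[1]-b[0];a=np.degrees(np.arctan2(d[1],d[0]))
print('bar',b,b.mean(0),np.linalg.norm(d),a)
B=plane(c,f([(275,232),(537,232)],(240,160),5),s['tool_pos'][2]-57.6)
Rm=R.from_euler('xyz',s['tcp_rot'],degrees=True)
print('leg in tool',Rm.inv().apply(B-s['tool_pos']),'bar in tool',Rm.inv().apply(b-s['tool_pos']))
i=cv2.imread('pics/side5.png');
E
```

```text
bar [[521.72089037 -95.16137485  70.        ]
 [616.39143322 -86.53996042  70.        ]] [569.05616179 -90.85066763  70.        ] 95.06229783366895 5.203433423152456
leg in tool [[ 11.98937484 -18.09506357  57.56274219]
 [ 11.95813614  18.58728026  57.6243984 ]] bar in tool [[-8.92168223e-02 -4.58958471e+01  9.34517048e+01]
 [ 1.41232639e+00  4.91544586e+01  9.36105503e+01]]
```

```bash
python3 -m inch '[[[0.07,0.15,0.5],[0,0,-0.015],0],[[0.07,0.15,2],[0,0,-0.015],0],[[0.07,0.15,3],[0,0,-0.015],0],[[0.07,0.15,4],[0,0,-0.015],0],[[0.07,0.15,4.8],[0,0,-0.015],0],[[0.07,0.15,5.4],[0,0,-0.015],0],[[0.07,0.15,5.8],[0,0,-0.015],0],[[0.07,0.15,6.2],[0,0,-0.015],0],[[0.07,0.15,6.4],[0,0,-0.015],0],[[0.07,0.15,6.4],[0,0,-0.015],0],[[0.07,0.15,6.4],[0,0,-0.015],0]]'
python3 - <<'E'
from h import *
s=telemetry.sense();print(s['tool_pos'],s['tcp_rot'],s['ft_force'],s['finger_gap'])
for n in ['wrist','side']: cv2.imwrite(f"pics/{n}6.png",viewer.snapshot(n)[:,:,::-1])
crop('pics/wrist6.png','pics/w6c.png',240,160,160,120,5)
crop('pics/side6.png','pics/side6c.png',300,170,80,80,8)
E
```

```text
time: 7.3
tool_pos: [568.6, -90.7, 98.7]
tcp_rot: [180.0, 0.0, 95.2]
ft_force: [-0.7, 0.6, -0.5]
finger_gap: 31.6
[568.57536907 -90.66747127  98.65335482] [1.79970014e+02 1.07602926e-02 9.51578945e+01] [-0.72175938  0.60962218 -0.48312615] 31.56028921149069
```

View pics/w6c.png

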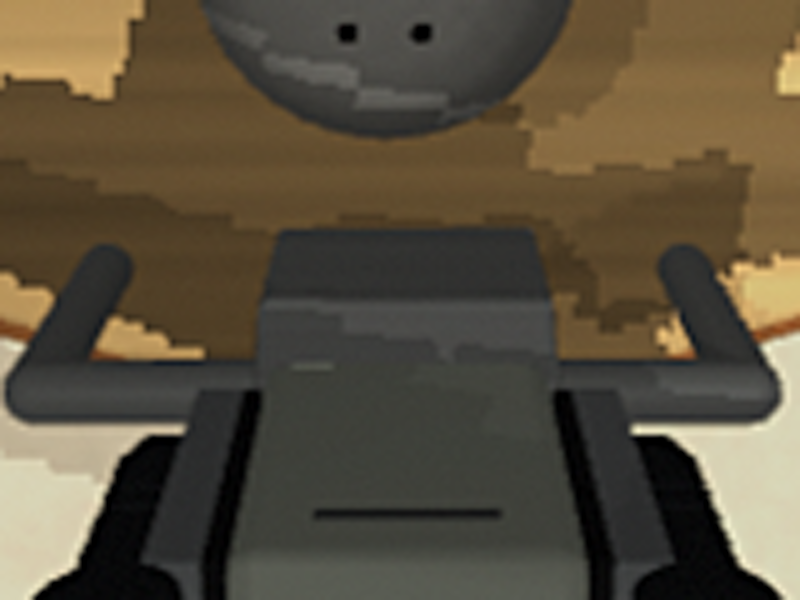

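View pics/side6c.png

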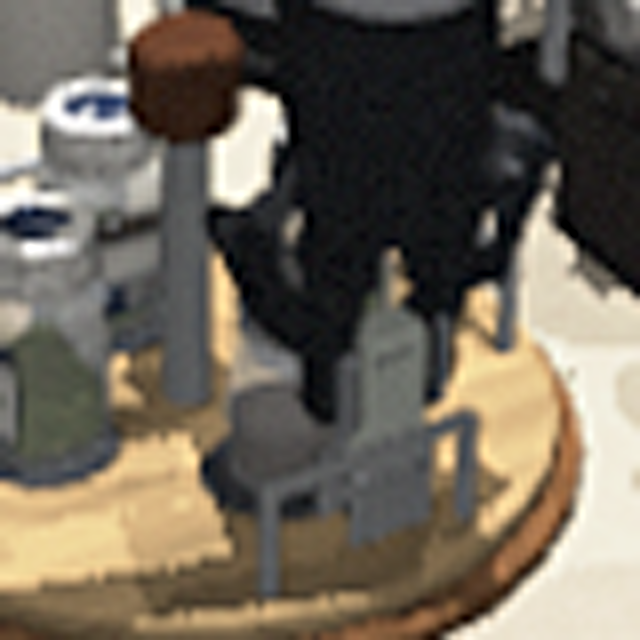

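```bash
python3 -m inch '[[[0,0,0.2],[0,0,0],0],[[0,0,0.3],[0,0,0],0],[[0,0,0.3],[0,0,0],0],[[0,0,0.3],[0,0,0],0.3],[[0,0,0.3],[0,0,0],0.5],[[0,0,0.3],[0,0,0],0.7],[[0,0,0.3],[0,0,0],0.7],[[0,0,0.3],[0,0,0],0.7],[[0,0,0.3],[0,0,0],0.7],[[0,0,0.3],[0,0,0],0.7],[[0,0,0.3],[0,0,0],0.7],[[0,0,0.3],[0,0,0],0.7]]'
python3 - <<'E'
from h import *
s=telemetry.sense();print(s['tool_pos'],s['tcp_rot'],s['ft_force'],s['finger_gap'])
cv2.imwrite(f"pics/w7.png",viewer.snapshot('wrist')[:,:,::-1])
E
```

```text
time: 8.6
tool_pos: [568.4, -90.6, 95.3]
tcp_rot: [180.0, 0.0, 95.2]
ft_force: [0.3, 0.2, 0.5]
finger_gap: 59.8
[568.35577814 -90.63979439  95.31060833] [1.79998489e+02 9.89872945e-04 9.51571917e+01] [0.26026124 0.21110911 0.45732552] 59.784980896450264
```

View pics/w7.png

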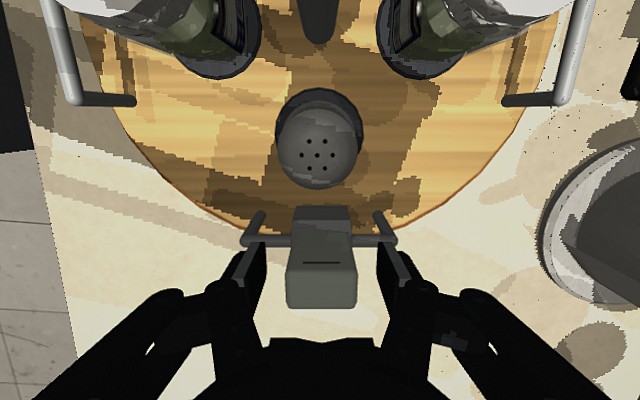

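```bash
python3 -m inch '[[[0,0,-1],[0,0,0],0.8],[[0,0,-3],[0,0,0],0.8],[[0,0,-6],[0,0,0],1],[[0,0,-10],[0,0,0],1],[[0,0,-14],[0,0,0],1],[[0,0,-18],[0,0,0],1],[[0,0,-20],[0,0,0],1],[[0,0,-20],[0,0,0],1],[[0,0,-20],[0,0,0],1]]'
python3 - <<'E'
from h import *
s=telemetry.sense();print(s['tool_pos'],s['tcp_rot'],s['ft_force'],s['finger_gap'])
for n in ['wrist','side']: cv2.imwrite(f"pics/{n}8.png",viewer.snapshot(n)[:,:,::-1])
crop('pics/side8.png','pics/side8c.png',300,170,80,80,8)
E
```

```text
time: 9.55
tool_pos: [568.5, -90.7, 296.0]
tcp_rot: [179.9, 0.0, 95.2]
ft_force: [-0.0, -0.3, -0.9]
finger_gap: 85.4
[568.51198413 -90.67522771 296.00365144] [1.79928353e+02 2.73864132e-02 9.51553408e+01] [-0.03631128 -0.27746659 -0.85540722] 85.39626389110624
```

View pics/wrist8.png

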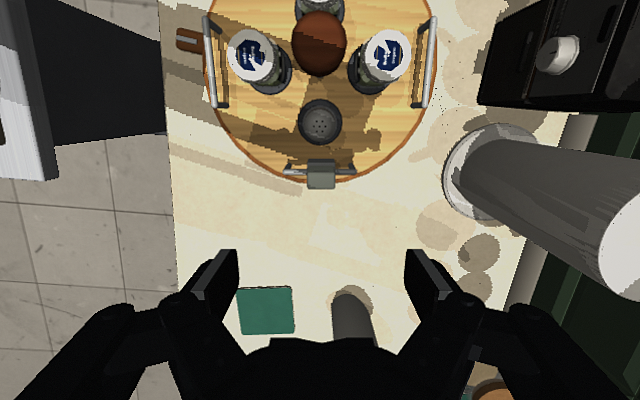

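View pics/side8c.png

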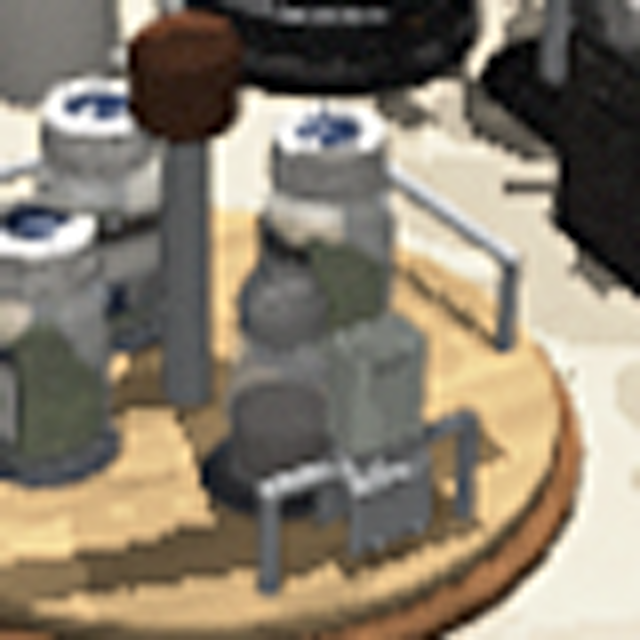

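```bash
python3 - <<'E'
from h import *
crop('pics/wrist8.png','pics/w8c.png',165,0,190,100,4)
E
```

```text
(no output)
```

View pics/w8c.png

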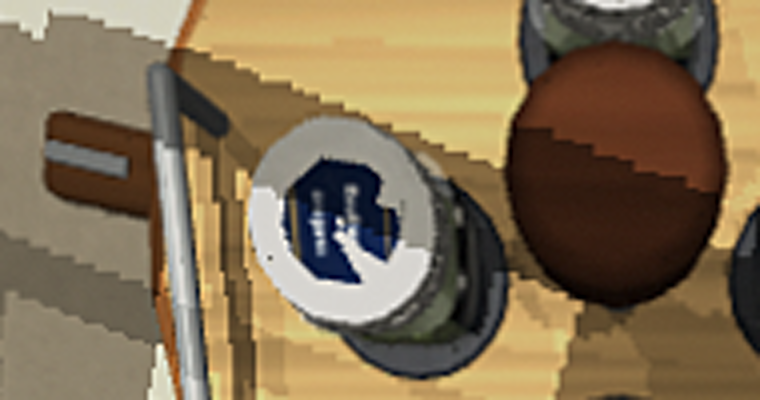

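```bash
python3 - <<'E'
from h import *
c=cam('wrist');s=telemetry.sense()
f=lambda l,o,k:(np.array(l,float)+.5)/k-.5+np.array(o)
n=plane(c,f([(46,153),(127,166)],(165,0),4),13);d=n[0]-n[1]
print(n,np.degrees(np.arctan2(d[1],d[0])))
for A in [(557.7,33.6)]:
    for q in n: print(np.degrees(np.arctan2(q[1]-A[1],q[0]-A[0])),np.hypot(*(q[:2]-A)))
print(proj(c,[(557.7,33.6,188),(557.7,33.6,148)]))
go((557.7,33.6,296),225)
E
```

```text
[[367.7928423   55.81290059  13.        ]
 [393.35104853  54.5806205   13.        ]] 177.2396414150161
173.3285898305213 191.20183445715307
172.72502821525018 165.68272174652603
[[322.4156185   41.48695326]
 [322.27237464  51.99825787]]
shift [12.44  0.12 -0.21] turn [-3.0000e-04 -3.0000e-03 -2.2662e+00]
```

```bash
python3 -m inch '[[[2,0,0],[0,0,-0.15],1],[[5,0,0],[0,0,-0.3],1],[[8,0.1,0],[0,0,-0.45],1],[[11,0.1,0],[0,0,-0.6],1],[[12.4,0.1,0],[0,0,-0.75],1],[[12.4,0.1,0],[0,0,-0.9],1],[[12.4,0.1,0],[0,0,-1.05],1],[[12.4,0.1,0],[0,0,-1.2],1],[[12.4,0.1,0],[0,0,-1.35],1],[[12.4,0.1,0],[0,0,-1.5],1],[[12.4,0.1,0],[0,0,-1.65],1],[[12.4,0.1,0],[0,0,-1.8],1],[[12.4,0.1,0],[0,0,-1.95],1],[[12.4,0.1,0],[0,0,-2.1],1],[[12.4,0.1,0],[0,0,-2.2],1],[[12.4,0.1,0],[0,0,-2.266],1],[[12.4,0.1,0],[0,0,-2.266],1],[[12.4,0.1,0],[0,0,-2.266],1]]'
python3 - <<'E'
from h import *
s=telemetry.sense();print(s['tool_pos'],s['tcp_rot'],s['joint_pos'])
cv2.imwrite(f"pics/w9.png",viewer.snapshot('wrist')[:,:,::-1])
c=cam('wrist');print(proj(c,[(557.7,33.6,188),(557.7,33.6,148)]))
E
```

```text
time: 11.45
tool_pos: [557.7, 33.0, 294.0]
tcp_rot: [179.9, -0.1, -135.1]
ft_force: [0.3, -0.0, 0.4]
finger_gap: 85.3
[557.65006224  32.99690719 294.00088251] [ 1.79908119e+02 -8.55440137e-02 -1.35132290e+02] [-1.87284595e+00  2.52494617e-01  8.74531730e+01  6.68707860e-04
  9.24198688e+01 -1.36740460e+02]
[[321.45202826 200.36324682]
 [321.37011401 188.32406143]]
```

View pics/w9.png

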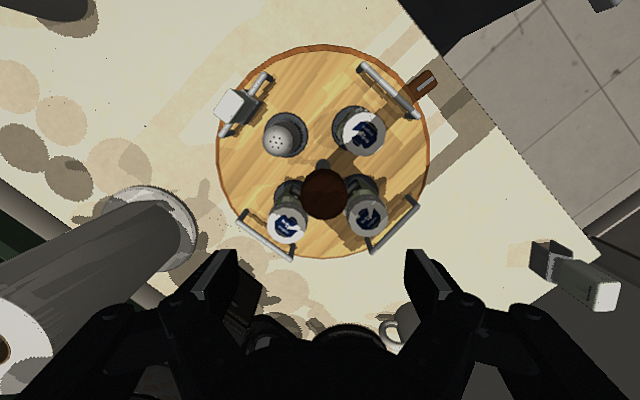

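```bash
python3 - <<'E'
from h import *
i=cv2.imread('pics/w9.png');hsv=cv2.cvtColor(i,cv2.COLOR_BGR2HSV)
m=((hsv[...,2]<110)&(hsv[...,1]>120)&((hsv[...,0]<15)|(hsv[...,0]>170))).astype(np.uint8)
m[:150]=0;m[240:]=0;m[:,:280]=0;m[:,370:]=0
m=cv2.morphologyEx(m,cv2.MORPH_OPEN,np.ones((5,5)))
ct=max(cv2.findContours(m,0,1)[0],key=cv2.contourArea);print(cv2.minEnclosingCircle(ct),cv2.boundingRect(ct))
crop('pics/w9.png','pics/w9c.png',285,150,80,80,8)
E
```

```text
((323.5077819824219, 193.62435913085938), 25.229516983032227) (300, 169, 48, 50)
```

View pics/w9c.png

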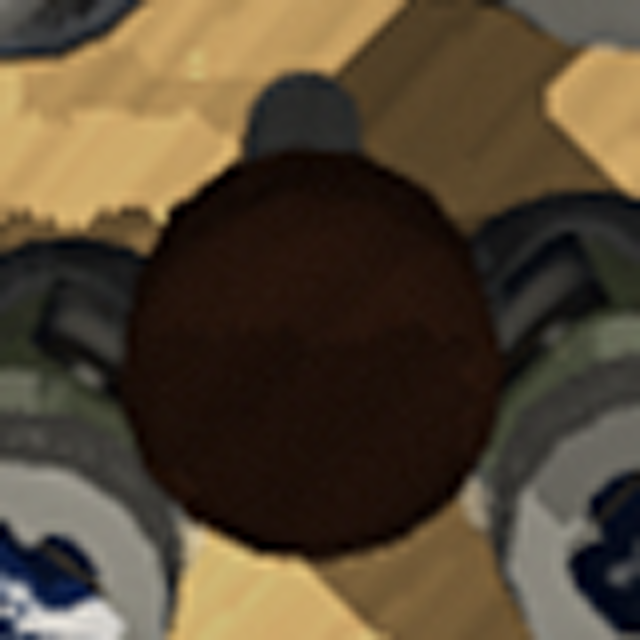

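```bash
python3 -m inch '[[[0,0.2,4],[0,0,0],1],[[0,0.2,8],[0,0,0],1],[[0,0.2,11],[0,0,0],1],[[0,0.2,12.8],[0,0,0],1],[[0,0.2,13.3],[0,0,0],1],[[0,0.2,13.3],[0,0,0],1],[[0,0.2,13.3],[0,0,0],0.6],[[0,0.2,13.3],[0,0,0],0.5],[[0,0.2,13.3],[0,0,0],0.4],[[0,0.2,13.3],[0,0,0],0.3],[[0,0.2,13.3],[0,0,0],0],[[0,0.2,13.3],[0,0,0],0],[[0,0.2,13.3],[0,0,0],0],[[0,0.2,13.3],[0,0,0],0]]' 40
python3 - <<'E'
from h import *
s=telemetry.sense();print(s['tool_pos'],s['tcp_rot'],s['ft_force'],s['wrist_torque'],s['finger_gap'])
cv2.imwrite(f"pics/w10.png",viewer.snapshot('wrist')[:,:,::-1])
E
```

```text
time: 12.9
tool_pos: [556.8, 35.3, 164.0]
tcp_rot: [180.0, 0.1, -135.0]
ft_force: [-7.0, 3.7, 8.0]
finger_gap: 42.3
[556.7558359   35.32727435 164.00503976] [ 1.79959865e+02  7.61210665e-02 -1.34995564e+02] [-7.04507511  3.72181392  8.04503135] [ 0.75497848  1.10743836 -0.0772339 ] 42.33337452658786
```

View pics/w10.png

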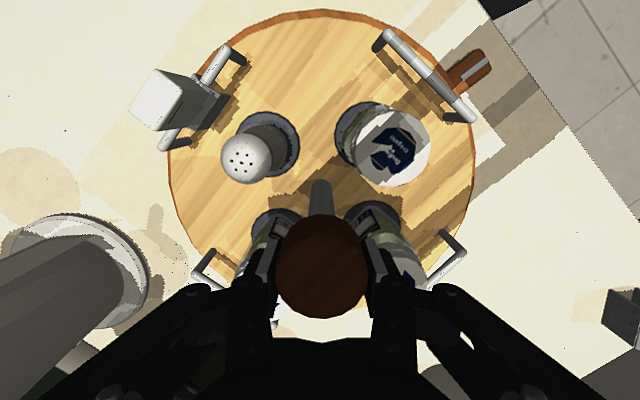

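```bash
python3 -m inch '[[[0,0.05,0],[0,0,0.02],0],[[0,0.05,0],[0,0,0.05],0],[[0,0.05,0],[0,0,0.09],0],[[0,0.05,0],[0,0,0.14],0],[[0,0.05,0],[0,0,0.2],0],[[0,0.05,0],[0,0,0.26],0],[[0,0.05,0],[0,0,0.32],0],[[0,0.05,0],[0,0,0.38],0],[[0,0.05,0],[0,0,0.44],0],[[0,0.05,0],[0,0,0.5],0],[[0,0.05,0],[0,0,0.56],0],[[0,0.05,0],[0,0,0.62],0],[[0,0.05,0],[0,0,0.68],0],[[0,0.05,0],[0,0,0.74],0],[[0,0.05,0],[0,0,0.8],0],[[0,0.05,0],[0,0,0.86],0],[[0,0.05,0],[0,0,0.91],0],[[0,0.05,0],[0,0,0.95],0],[[0,0.05,0],[0,0,0.98],0],[[0,0.05,0],[0,0,1.0],0]]'
python3 - <<'E'
from h import *
s=telemetry.sense();print(s['tool_pos'],s['tcp_rot'],s['ft_force'],s['wrist_torque'],s['finger_gap'])
cv2.imwrite(f"pics/w11.png",viewer.snapshot('wrist')[:,:,::-1])
E
```

```text
time: 14.95
tool_pos: [557.2, 33.7, 164.0]
tcp_rot: [-179.9, 0.1, 167.6]
ft_force: [-2.4, -5.5, 3.9]
finger_gap: 42.2
[557.23373179  33.67893912 164.00274743] [-1.79937607e+02  1.46833769e-01  1.67595969e+02] [-2.43153509 -5.48615268  3.93630495] [-0.46672475  0.25027358  0.10633353] 42.18019539842362
```

View pics/w11.png

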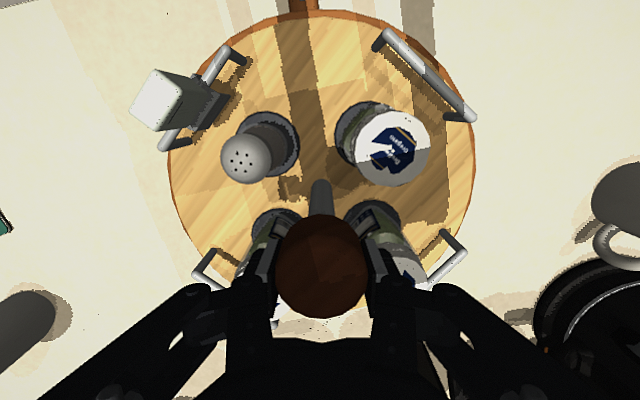

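```bash
python3 - <<'E'
from h import *
c=cam('wrist')
b=plane(c,[(228,49),(167,147)],70);m=b.mean(0);k=np.array([557.3,34,0])
o=plane(c,[(379,40),(471,118)],70);print(o.mean(0),np.degrees(np.arctan2(*(o.mean(0)-k)[[1,0]])))
print(b,np.degrees(np.arctan2(*(m-k)[[1,0]])),np.hypot(*(m-k)[:2]))
n=plane(c,[(303,6)],13);print(n,np.degrees(np.arctan2(*(n[0]-k)[[1,0]])))
E
```

```text
[480.84101237 129.99741383  70.        ] 128.53624354775172
[[429.8076682   -5.13477982  70.        ]
 [485.2419227  -73.15590243  70.        ]] -143.75480515852146 123.7147217236977
[[398.72298907  53.40189275  13.        ]] 173.0245316141014
```

```bash
python3 -m inch '[[[0,0,0],[0,0,0.02],0],[[0,0,0],[0,0,0.05],0],[[0,0,0],[0,0,0.09],0],[[0,0,0],[0,0,0.14],0],[[0,0,0],[0,0,0.2],0],[[0,0,0],[0,0,0.26],0],[[0,0,0],[0,0,0.32],0],[[0,0,0],[0,0,0.38],0],[[0,0,0],[0,0,0.44],0],[[0,0,0],[0,0,0.5],0],[[0,0,0],[0,0,0.56],0],[[0,0,0],[0,0,0.62],0],[[0,0,0],[0,0,0.67],0],[[0,0,0],[0,0,0.71],0],[[0,0,0],[0,0,0.74],0],[[0,0,0],[0,0,0.76],0],[[0,0,0],[0,0,0.77],0],[[0,0,0],[0,0,0.775],0],[[0,0,0],[0,0,0.775],0],[[0,0,0],[0,0,0.775],0]]'
python3 - <<'E'
from h import *
s=telemetry.sense();print(s['tool_pos'],s['tcp_rot'],s['ft_force'],s['wrist_torque'],s['finger_gap'])
for n in ['wrist','side','top']: cv2.imwrite(f"pics/{n}12.png",viewer.snapshot(n)[:,:,::-1])
crop('pics/side12.png','pics/side12c.png',250,160,130,100,6)
E
```

```text
time: 17.0
tool_pos: [556.5, 32.6, 164.0]
tcp_rot: [-179.9, 0.2, 123.2]
ft_force: [-7.2, -10.9, 8.1]
finger_gap: 42.0
[556.47065599  32.56715606 163.99916977] [-1.79915572e+02  1.78239346e-01  1.23223688e+02] [ -7.24316366 -10.94798486   8.06038138] [-1.34613488  0.94334589 -0.01422961] 42.032586981311596
```

View pics/wrist12.png

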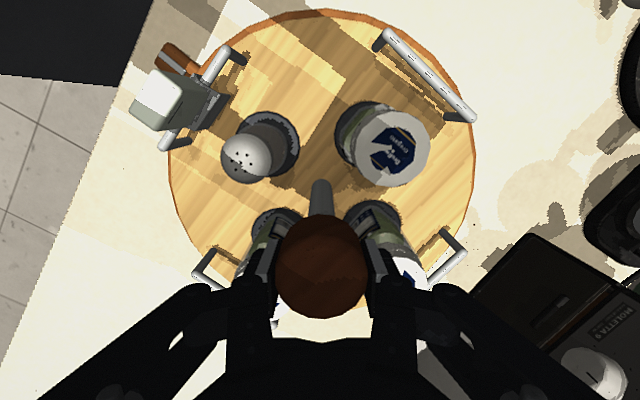

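View pics/side12c.png

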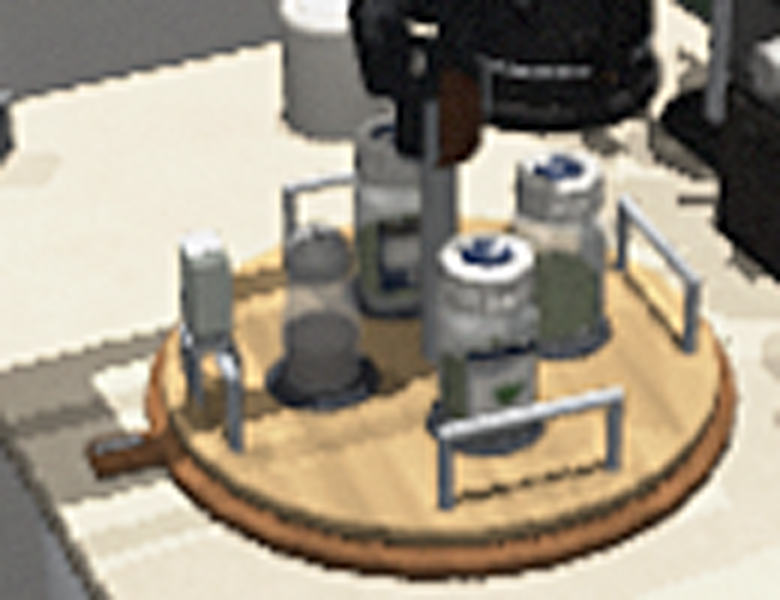

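View pics/top12.png

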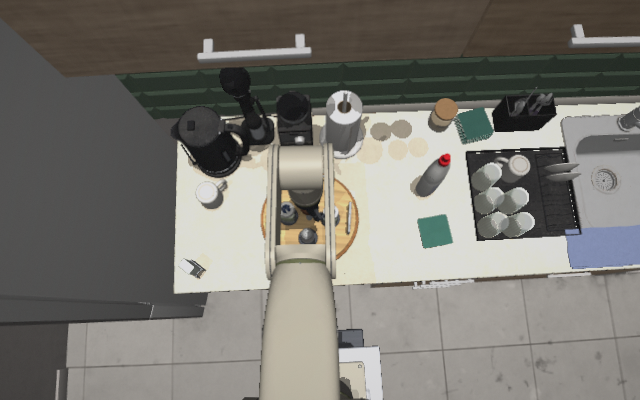

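```bash
python3 - <<'E'
from h import *
crop('pics/wrist12.png','pics/w12c.png',120,25,150,140,5)
c=cam('wrist');k=np.array([557.2,33.7,0])
b=plane(c,[(228,49),(167,147)],70);m=b.mean(0)
o=plane(c,[(379,40),(471,118)],70)
a=lambda p:np.degrees(np.arctan2(*(p-k)[[1,0]]))
print(a(o.mean(0)),a(m),m)
print([a(p) for p in plane(c,[(163,45),(188,67)],13)])
u=proj(c,[k+np.array([125*np.cos(np.radians(173.1)),125*np.sin(np.radians(173.1)),70])]);print('front mark px',u)
E
```

```text
84.53666903082133 172.22908253902781 [434.05461409  50.50514419  70.        ]
[np.float64(170.62317797187822), np.float64(170.55920717281057)]
front mark px [[193.86478658 101.8454883 ]]
```

View pics/w12c.png

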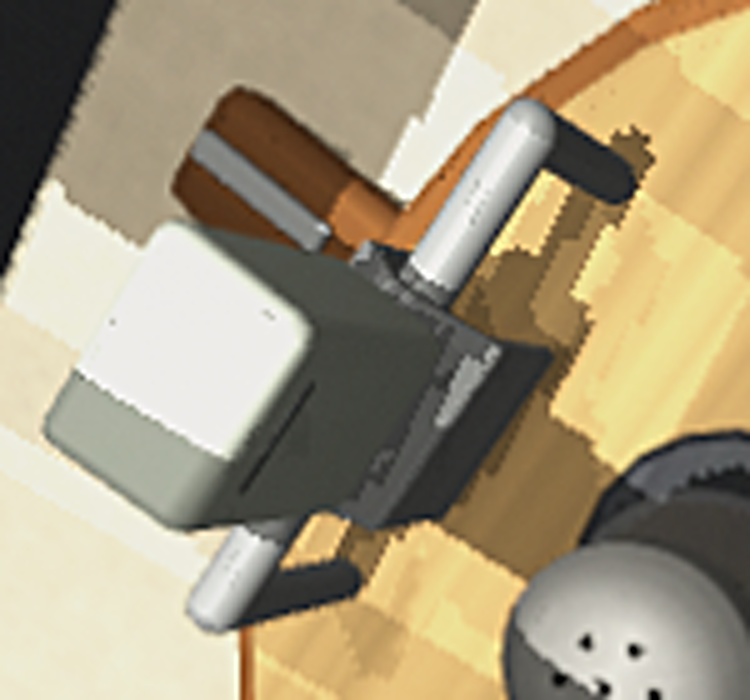

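```bash
python3 - <<'E'
from h import *
c=cam('wrist');a=lambda p,k:np.degrees(np.arctan2(*(p-k)[[1,0]]))
f=lambda l:(np.array(l,float)+.5)/5-.5+np.array([120,25])
n=plane(c,f([(200,148),(322,238)]),13);b=plane(c,f([(530,125),(208,605)]),70)
d=b[0]-b[1]
for k in [(557.2,33.7,0),(556.5,35,0)]:
    k=np.array(k);print([a(p,k) for p in n],a(b.mean(0),k),np.hypot(*(b.mean(0)-k)[:2]))
print(n,b,np.linalg.norm(d),np.degrees(np.arctan2(d[1],d[0])))
E
```

```text
[np.float64(173.1354892229615), np.float64(172.66301553491667)] 173.00796015170383 126.8005799829461
[np.float64(173.5034854648895), np.float64(173.08282390873313)] 173.5561739910725 125.95330037072098
[[369.7771592   56.2628742   13.        ]
 [393.91876335  54.72394547  13.        ]] [[436.73383903  92.91145973  70.        ]
 [425.9510142    5.35977642  70.        ]] 88.21318813257226 82.97883547212035
```

```bash
python3 -m inch '[[[0,0,0],[0,0,0],0],[[0,0,0],[0,0,0],0],[[0,0,0],[0,0,0],0],[[0,0,0],[0,0,0],0],[[0,0,0],[0,0,0],0],[[0,0,0],[0,0,0],0],[[0,0,0],[0,0,0],0],[[0,0,0],[0,0,0],0]]'
python3 - <<'E'
from h import *
a=cv2.imread('pics/wrist12.png');b=viewer.snapshot('wrist')[:,:,::-1];cv2.imwrite('pics/w13.png',b)
print('px changed',(cv2.absdiff(a,b).max(2)>40)[:200].sum())
t=cv2.imread('pics/top12.png');t0=cv2.imread('pics/top0.png');x=cv2.absdiff(t,t0).max(2)
print('mug,bottle,coaster diff',(x[175:215,190:232]>40).sum(),(x[150:200,415:455]>40).sum(),(x[212:250,415:455]>40).sum())
s=telemetry.sense();print(s['time'],s['tcp_rot'],s['ft_force'],s['finger_gap'],abs(s['qd']).max())
r.hand_in()
E
```

```text
time: 17.95
tool_pos: [556.5, 32.6, 164.0]
tcp_rot: [-179.9, 0.2, 123.2]
ft_force: [-7.7, -10.4, 8.2]
finger_gap: 42.1
px changed 14
mug,bottle,coaster diff 0 0 0
18.0 [-1.79919373e+02  1.78444078e-01  1.23226360e+02] [-8.23100752 -9.93809681  7.89413268] 42.070700434724074 0.1488989599350928
the job is handed in; nothing more can be done
```

I hung the smaller marker astride the bar in front of the salt shaker and let go of it while that bar was still about 100° from the front. I then turned the carousel about 102° by its knob and handed the job in at 18.0 s, still gripping the knob.

**Last checks**
- **Alignment:** the salt shaker's bar lies at 173.0° to 173.6° from the axis and the nose at about 173°. That is within about 1°, or 2 mm at the bar; the limit is 18 mm.
- **Marker:** in the wrist and side pictures it sits astride the bar, upright and clear of the fingers.
- **Stillness:** wrist pictures about 0.9 s apart were practically identical, and the tool pose did not change.
- **Grip:** 40 N was commanded and the fingers stopped at 42 mm on the 44 mm knob. The contact force itself is not measured. A steady side load of about 13 N remained because the tool is slightly off the axis.
- **Mug, bottle and coaster:** there was no change in the top view compared with the start.

**Disagreements:** positions from my first side-camera picks were 7–14 mm off from the top camera. I relied on the top and wrist cameras instead, and the grasp and the hanging confirmed them.

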